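# Find the glass lens cell by weight

### The arm

A 6-joint arm with a two-finger parallel gripper is mounted at the origin on the work surface. World frame = base frame: x ahead of the robot, y to its left, z up, the work surface at z = 0. Lengths are in m, angles in rad, forces in N, time in s.
With the tool pointing down it reaches from about 0.3 to 0.85 m from the base axis. Payload 4.2 kg.
Tool frame: the origin (TCP) lies on the centre line of the jaws, within the pads' length; the fingertips stand 14 mm ahead of it and the grasp point (between the pads) lies 5 mm behind it; z points along the fingers, x is the direction in which the jaws open and shut, and the axes are right-handed (so a half turn about z gives the same grasp; the last joint's range is limited). The gripper opens to 91 mm and grips with 3 to 60 N. Pads are 32 mm wide; open, the fingers measure 118 mm over their backs; the gripper's body (76 mm by 178 mm) begins 60 mm behind the grasp point.
Start: joints at [-1.304, 0.32, 1.565, -0, 1.257, -0.02], TCP at [0.163, -0.552, 0.228] pointing down, gripper open.
Joint ranges: [-3.11, 3.11], [-0.84, 2.01], [0.21, 2.61], [-1.34, 4.49], [0.05, 2.63], [-2.56, 2.56]. Speed limits (rad/s): [2.57, 2.57, 3.14, 3.14, 3.14, 3.14].

### API

Orientations are given as a unit quaternion [x, y, z, w].
In Python, from rig import monitor, viewer, order gives the robot as it stands.
- The arm moves only by the tool apply_moves, never from a script. Its argument "plan" is a list of rows, each a list of 7 numbers: the opening, from -1 (shut) to 1 (fully open), then the shift along the tool's x, y, z scaled (see below), then the turn, a rotation vector about the tool's x, y, z scaled (see below). In form: [[grip, x, y, z, wx, wy, wz], ...]. A call has 1 to 12 rows; each row shifts and turns the commanded pose from where the row before left it, along the tool's axes as they then stand; what a row does not reach is not made up. The controller multiplies each number of a shift by 25 mm and each number of a turn by 6 degrees. A row lasts 1/10 s, in which the tool goes at most 50 mm and 8.59 degrees, less where a joint would pass 70% of its speed; a pose out of reach is approached as far as the arm can. A call with a number of a shift or a turn outside -1 to 1 is refused whole. A call with a gripper value outside its range is refused whole. The fingers move at their own pace and stop on an object; "grip_force" is the grip in N (left out, the last holds). Time passes only in rows, so rows that do not move let the fingers close. It gives the time, the measured TCP pose, the force and the opening at its end, in the units of the state.
- monitor.observe(): the state, without advancing time (a new reading comes with each control period).
- viewer.get_image(name): name is "scene" or "side" or "wrist"; returns (picture, depth): 420x560x3 uint8, blue, green, red; 420x560 float32, m along the optical axis (not along the pixel's ray), 0 where there is no reading.
- viewer.camera_info(name): a dict with "vfov" (degrees; the focal length in pixels is half the picture's height over the tangent of half this angle, whatever the lens; pixels are square), "cx", "cy" (the principal point, pixels), "view" (4x4, takes a point from world to camera coordinates); the wrist camera has in their place "T_tool_cam" (4x4, takes a point from camera to tool coordinates, whose origin is the TCP and whose axes are the tool frame's). Camera axes: x right, y down, z forward; pixel columns grow to the right and rows downward; lengths in m; the calibration is good to about 2 mm. A picture is of the moment at which its call begins: read the wrist's pose just before it. camera_info takes no time and is no camera call.
- order.close_job(): hands the job in, once; it reports no verdict.
The state is a dict: "time": time; "joint_positions": joint angles; "qd": joint speeds; "effort": joint torques, N m; "eef_pos": TCP position; "orientation": TCP orientation; "ft_force": force on the tool from outside, world axes, zero at the start; "moment": the same for the moment, N m; "gripper_width": opening from 0.0 (shut) to 1.0 (fully open).
Only numpy, scipy, OpenCV 4.12 (cv2) and the standard library are available. Lean on these libraries where they do the work, as an engineer would, in place of code of your own. Each camera call takes 0.05 s, during which the arm holds its last target.

### The job

Push the door of the small dry cabinet shut until it clicks home on its catch. Then find by weight which of the two lens cells on the mat has the heavy glass lens: with the gripper lift first the one on the circle nearer the cabinet a few centimetres clear, stand it back on its circle, and then lift the one on the farther circle. Finish holding the heavier cell in the gripper, upright and still, about 10 cm above the middle of the round light pad, with the lighter one standing on a circle of the mat and the door still shut; never tip a cell over, and leave the timer and the note pad alone.

Things in the scene. Friction and masses are not known exactly. Their poses are not given: they have to be found in the camera images.
- cabinet: fixed white dry cabinet, 200 mm deep, 200 mm wide and 160 mm high, open at its front. Origin: centre of its underside; x points to its back, y to its left seen from the robot, z up; the front plane lies at x = -100 mm in this frame
- door (a joint): angle of the cabinet's door in rad: 0 shut on the catch; grows as the free edge swings out towards the robot; starts at 0.5 to 0.95. It moves freely and stays where left; from 0.07 rad down a sprung ball catch in the roof resists with about 2 N at the free edge; below about 0.03 rad it pulls the door shut against its stop
- door_hinge (a point): point on the door's hinge axis at the height of the door's upper edge, 155 mm above the bench, in the plane of the door's inner face. Its frame turns with the door: -y points along the door from the hinge to the free edge, -x out of the outer face, which lies 15 mm from the axis
- door_edge (a point): upper free corner of the outer face of the grey door. The door is 190 mm wide and 15 mm thick and spans 5 to 155 mm above the bench; its outer face is flat but for a 20 mm long knob near the free edge, 35 mm above the bench (up to 44 mm)
- mat: fixed black rubber mat, 110 x 250 mm, 4 mm thick, with two white printed circles 80 mm in diameter, 130 mm apart. Origin: centre of its underside; y along its length towards the cabinet's side
- circle_near (a point): centre of the circle nearer the cabinet, on the mat's top, 4 mm above the bench
- circle_far (a point): centre of the circle farther from the cabinet, on the mat's top, 4 mm above the bench
- cell_p: one of two look-alike lens cells: dark metal barrel 44 mm in diameter on a 6 mm high foot 48 mm in diameter, 48 mm tall in all, with a lens in its top. Either may stand on either circle. One weighs 170 to 230 g (plastic lens), the other 355 to 485 g (glass lens); nothing but their weight tells which. Origin: centre of the underside; z up its axis
- cell_q: one of two look-alike lens cells: dark metal barrel 44 mm in diameter on a 6 mm high foot 48 mm in diameter, 48 mm tall in all, with a lens in its top. Either may stand on either circle. One weighs 170 to 230 g (plastic lens), the other 355 to 485 g (glass lens); nothing but their weight tells which. Origin: centre of the underside; z up its axis
- pad_top (a point): centre of the top face of the fixed round light pad, 130 mm in diameter, aluminium with a white face, 20 mm above the bench
- timer: bystander: white lab timer 50 x 70 x 24 mm lying on the bench; origin centre of its underside
- note_pad: bystander: yellow pad of notes 76 x 76 x 14 mm; origin centre of its underside

How it is judged:
On the way, in this order (a step that is already met when the one before it is completed fails the run):
1. the cabinet door is shut and seated on its catch (value of joint door below 0.025 rad), for 0.2 s.
2. the cell from the near circle is held at least 20 mm clear of the mat while the other stands on the far circle ((((z of cell_p in the frame of circle_near above 0.02 m and contact force between the fingers and cell_p above 0.5 N) and (horizontal distance between cell_q and circle_far below 0.03 m and z of cell_q in the frame of circle_far below 0.008 m and angle between cell_q's own z axis and vertical below 0.15 rad)) or ((z of cell_q in the frame of circle_near above 0.02 m and contact force between the fingers and cell_q above 0.5 N) and (horizontal distance between cell_p and circle_far below 0.03 m and z of cell_p in the frame of circle_far below 0.008 m and angle between cell_p's own z axis and vertical below 0.15 rad)))), for 0.3 s.
3. the cell from the far circle is held at least 20 mm clear of the mat while the first stands back on the near circle ((((z of cell_p in the frame of circle_near above 0.02 m and contact force between the fingers and cell_p above 0.5 N) and (horizontal distance between cell_q and circle_near below 0.03 m and z of cell_q in the frame of circle_near below 0.008 m and angle between cell_q's own z axis and vertical below 0.15 rad)) or ((z of cell_q in the frame of circle_near above 0.02 m and contact force between the fingers and cell_q above 0.5 N) and (horizontal distance between cell_p and circle_near below 0.03 m and z of cell_p in the frame of circle_near below 0.008 m and angle between cell_p's own z axis and vertical below 0.15 rad)))), for 0.3 s.
At the end, for the whole second after the job is handed in: Fingers hold the heavier cell upright (0.2 rad) and still, underside 60 to 150 mm above the pad's top, within 30 mm of its centre; the other, the lighter (under 2.9 N on the mat), stands upright, untouched, within 30 mm of the centre of a circle; door shut (below 0.025 rad) (value of joint door below 0.025 rad and ((contact force between the fingers and cell_p above 1 N and z of cell_p in the frame of pad_top between 0.06 and 0.15 m and horizontal distance between cell_p and pad_top below 0.03 m and angle between cell_p's own z axis and vertical below 0.2 rad and linear speed of cell_p below 0.03 m/s and angular speed of cell_p below 0.3 rad/s and ((horizontal distance between cell_q and circle_near below 0.03 m and z of cell_q in the frame of circle_near below 0.008 m and angle between cell_q's own z axis and vertical below 0.15 rad) or (horizontal distance between cell_q and circle_far below 0.03 m and z of cell_q in the frame of circle_far below 0.008 m and angle between cell_q's own z axis and vertical below 0.15 rad)) and linear speed of cell_q below 0.02 m/s and contact force between each of the arm, the fingers and cell_q below 0.1 N and contact force between cell_q and mat between 1 and 2.9 N) or (contact force between the fingers and cell_q above 1 N and z of cell_q in the frame of pad_top between 0.06 and 0.15 m and horizontal distance between cell_q and pad_top below 0.03 m and angle between cell_q's own z axis and vertical below 0.2 rad and linear speed of cell_q below 0.03 m/s and angular speed of cell_q below 0.3 rad/s and ((horizontal distance between cell_p and circle_near below 0.03 m and z of cell_p in the frame of circle_near below 0.008 m and angle between cell_p's own z axis and vertical below 0.15 rad) or (horizontal distance between cell_p and circle_far below 0.03 m and z of cell_p in the frame of circle_far below 0.008 m and angle between cell_p's own z axis and vertical below 0.15 rad)) and linear speed of cell_p below 0.02 m/s and contact force between each of the arm, the fingers and cell_p below 0.1 N and contact force between cell_p and mat between 1 and 2.9 N))); the arm keeps its last pose, push and grip.
It fails at once if a lens cell is tipped over (more than 0.6 rad) (angle between any of cell_p, cell_q's own z axis and vertical above 0.6 rad).
It fails at once if the timer or note pad is moved by more than 30 mm (distance of any of timer, note_pad from where it was at the start of the episode above 0.03 m).
It also fails if it takes over 64 s, if anything falls off the work surface, if the arm or the gripper's body presses on something with over 40 N, if the wrist force passes 120 N, or if a joint passes its speed limit or range.

## Working session

There is one attempt and no reset: what is moved stays moved. The work goes in short steps, Python scripts to look and compute and a tool call to move; the robot and the scene stay as the last step left them, time stands still between calls to the robot, and variables do not carry over. Pictures are saved under pics/ and viewed, and the job is handed in when it is done.

Besides the shell and the picture viewer there is one more tool, called after ">>>" by a JSON object that holds its "api" and its "payload". apply_moves: Moves the arm, as the interface text tells. Its arguments: {"type":"object","properties":{"plan":{"type":"array","items":{"type":"array","items":{"type":"number","minimum":-1,"maximum":1}}},"grip_force":{"type":"number"}},"required":["plan"]}

```bash
ls; mkdir -p pics; python3 - <<'E'
from rig import monitor, viewer, order
import cv2, numpy as np
np.set_printoptions(precision=4,suppress=True)
print(monitor.observe())
for n in ("scene","side"):
    im,d=viewer.get_image(n); cv2.imwrite(f"pics/{n}0.png",im); np.save(f"pics/{n}0.npy",d)
for n in ("scene","side","wrist"): print(n,viewer.camera_info(n))
E
```

```text
pics
{'time': 0.0, 'joint_positions': array([-1.304 ,  0.3203,  1.5657,  0.    ,  1.2574, -0.02  ]), 'qd': array([ 0.0024, -0.0007,  0.0009, -0.0006, -0.0019, -0.0007]), 'effort': array([ -0.0028, -41.2466, -23.1976,   0.0726,   0.0458,  -0.0001]), 'eef_pos': array([ 0.1625, -0.551 ,  0.2271]), 'orientation': array([ 0.8009, -0.5988, -0.0007, -0.0005]), 'ft_force': array([-0.4887,  0.2423, -0.5981]), 'moment': array([ 0.0101,  0.0326, -0.035 ]), 'gripper_width': 1.0034003843034147}
scene {'vfov': 46.89732829856706, 'cx': 282.6770162905313, 'cy': 205.77459970178242, 'view': array([[ 0.5217,  0.8529,  0.0184, -0.3359],
       [ 0.4694, -0.269 , -0.841 , -0.1739],
       [-0.7124,  0.4474, -0.5407,  1.6465],
       [ 0.    ,  0.    ,  0.    ,  1.    ]])}
side {'vfov': 49.715478334492616, 'cx': 281.2156506022683, 'cy': 207.0362455731046, 'view': array([[-0.9579, -0.2872,  0.0007,  0.5628],
       [-0.1801,  0.599 , -0.7802,  0.1914],
       [ 0.2236, -0.7475, -0.6255,  0.9779],
       [ 0.    ,  0.    ,  0.    ,  1.    ]])}
wrist {'vfov': 59.260543737084795, 'cx': 281.541854579941, 'cy': 215.22390238305337, 'T_tool_cam': array([[ 1.    , -0.0014, -0.0002, -0.0009],
       [ 0.0014,  0.9691,  0.2468, -0.0687],
       [-0.0002, -0.2468,  0.9691, -0.157 ],
       [ 0.    ,  0.    ,  0.    ,  1.    ]])}
```

View pics/scene0.png

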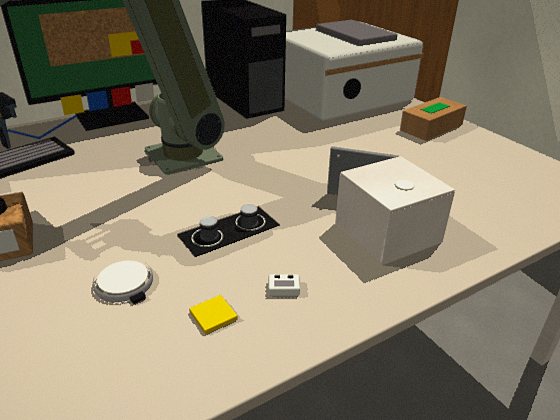

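View pics/side0.png

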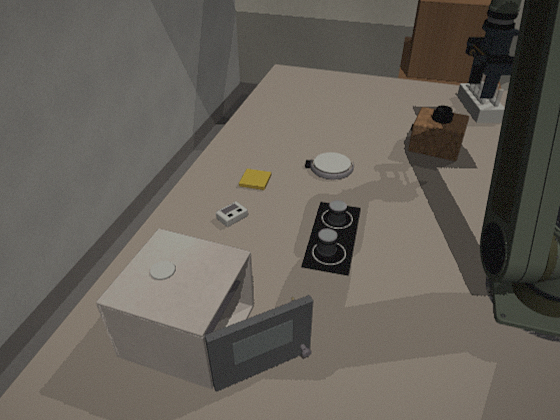

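Scene: cells at about (208,230) and (249,216), pad (124,281), timer (283,286), notes (214,314), cabinet at about (395,210). Side: the door's upper edge runs from about (207,345) to (312,300). Now I'll measure them.

```bash
cat > h.py <<'E'
import numpy as np, cv2
from rig import monitor, viewer
from scipy.spatial.transform import Rotation as R
np.set_printoptions(precision=4,suppress=True)
def cam(n):
    c=viewer.camera_info(n); f=210/np.tan(np.radians(c['vfov']/2))
    if 'view' in c: T=np.linalg.inv(c['view'])
    else:
        s=monitor.observe(); W=np.eye(4); W[:3,:3]=R.from_quat(s['orientation']).as_matrix(); W[:3,3]=s['eef_pos']; T=W@c['T_tool_cam']
    return f,c['cx'],c['cy'],T
def ray(C,u,v,z):
    f,cx,cy,T=C; d=T[:3,:3]@np.array([(u-cx)/f,(v-cy)/f,1]); o=T[:3,3]
    return o+d*(z-o[2])/d[2]
def pts(C,D):
    f,cx,cy,T=C; v,u=np.indices(D.shape); P=np.stack([(u-cx)/f*D,(v-cy)/f*D,D],-1)
    return P@T[:3,:3].T+T[:3,3]
def ell(m,amin=60):
    cs,_=cv2.findContours(m.astype(np.uint8),cv2.RETR_EXTERNAL,cv2.CHAIN_APPROX_NONE)
    return sorted([c for c in cs if cv2.contourArea(c)>amin],key=cv2.contourArea,reverse=True)
E
python3 - <<'E'
from h import *
for n in("scene","side"):
    im=cv2.imread(f"pics/{n}0.png");D=np.load(f"pics/{n}0.npy");C=cam(n);P=pts(C,D)
    print(n,(D>0).mean())
    hsv=cv2.cvtColor(im,cv2.COLOR_BGR2HSV)
    ok=(D>0)&(P[...,0]>.1)&(P[...,0]<.9)&(np.abs(P[...,1])<.7)
    # mat: dark low
    m=ok&(im.max(2)<60)&(P[...,2]<.02)&(P[...,2]>-.02)
    c=ell(m)[0]; r=cv2.minAreaRect(np.array([ray(C,*q[0],.004)[:2] for q in c],np.float32)*1000); print("mat",r)
    print("mat hull",[ray(C,*q[0],.004)[:2] for q in cv2.approxPolyDP(cv2.convexHull(c),4,True)])
    y=ok&(hsv[...,1]>150)&(hsv[...,0]>20)&(hsv[...,0]<35)&(P[...,2]<.05)
    for c in ell(y)[:1]:
        print("note",cv2.minAreaRect(np.array([ray(C,*q[0],.014)[:2] for q in c],np.float32)*1000))
    t=ok&(P[...,2]>.04)&(P[...,2]<.06)
    for c in ell(t,40)[:6]:
        print("z50",c.reshape(-1,2).mean(0),P[t&(cv2.drawContours(np.zeros(D.shape,np.uint8),[c],-1,1,-1)>0)].mean(0))
    t=ok&(P[...,2]>.012)&(P[...,2]<.03)
    for c in ell(t,100)[:6]:
        q=cv2.minAreaRect(np.array([ray(C,*k[0],.022)[:2] for k in c],np.float32)*1000)
        print("z20",c.reshape(-1,2).mean(0),q)
    t=ok&(P[...,2]>.145)&(P[...,2]<.175)&(P[...,0]>.2)
    for c in ell(t,100)[:3]:
        q=np.array([ray(C,*k[0],.16)[:2] for k in c],np.float32)*1000
        print("roof",c.reshape(-1,2).mean(0),cv2.minAreaRect(q), cv2.boxPoints(cv2.minAreaRect(q)))
E
```

```text
scene 0.9960416666666667
mat ((474.6732177734375, -63.167030334472656), (111.70545959472656, 249.31756591796875), 2.6387014389038086)
mat hull [array([0.5178, 0.0623]), array([ 0.5348, -0.1815]), array([ 0.4353, -0.1893]), array([0.4173, 0.0564])]
note ((740.6431274414062, -229.87448120117188), (85.31829071044922, 78.29605102539062), 2.9029977321624756)
z50 [388.6838 232.3518] [0.7426 0.2444 0.05  ]
z50 [ 19.7025 232.2149] [ 0.3074 -0.5404  0.0502]
z50 [207.8333 222.6042] [ 0.4798 -0.1222  0.0505]
z50 [248.0455 210.0455] [ 0.4803 -0.0076  0.0505]
z50 [333.1613 181.2581] [0.4679 0.2787 0.0503]
z20 [121.7692 276.3419] ((539.2442016601562, -360.3824462890625), (108.9941177368164, 105.11659240722656), 59.68479537963867)
z20 [212.4153 312.5424] ((743.9197998046875, -231.26779174804688), (78.15637969970703, 74.97334289550781), 2.3844704627990723)
z20 [283.4574 283.0638] ((742.2855224609375, -58.404930114746094), (69.55601501464844, 59.51262664794922), 59.77070617675781)
z20 [386.9724 241.7244] ((739.1331787109375, 245.19744873046875), (282.907470703125, 159.41326904296875), 42.782180786132
[... 1188 characters left out ...]
44 162.5366] ((535.2971801757812, -352.30303955078125), (108.03897094726562, 102.87903594970703), 16.74407196044922)
z20 [230.9041 212.863 ] ((734.3992309570312, -46.38648986816406), (75.85196685791016, 59.68804168701172), 58.09654235839844)
z20 [255.0864 177.9012] ((727.9201049804688, -210.57862854003906), (74.12042236328125, 77.47501373291016), 2.096343755722046)
z20 [433.0818 151.0091] ((251.80084228515625, -503.93524169921875), (39.044593811035156, 149.49462890625), 82.29427337646484)
roof [208.3564 297.5625] ((618.3656616210938, 309.5210266113281), (210.6162109375, 344.2018737792969), 87.20117950439453) [[441.3279 212.7421]
 [785.1192 195.935 ]
 [795.4034 406.3   ]
 [451.6121 423.1071]]
```

```bash
python3 - <<'E'
import cv2
im=cv2.imread("pics/side0.png")
cv2.imwrite("pics/side0z.png",cv2.resize(im[200:400,90:360],None,fx=2.9,fy=2.9,interpolation=cv2.INTER_CUBIC))
E
```

```text
(no output)
```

View pics/side0z.png

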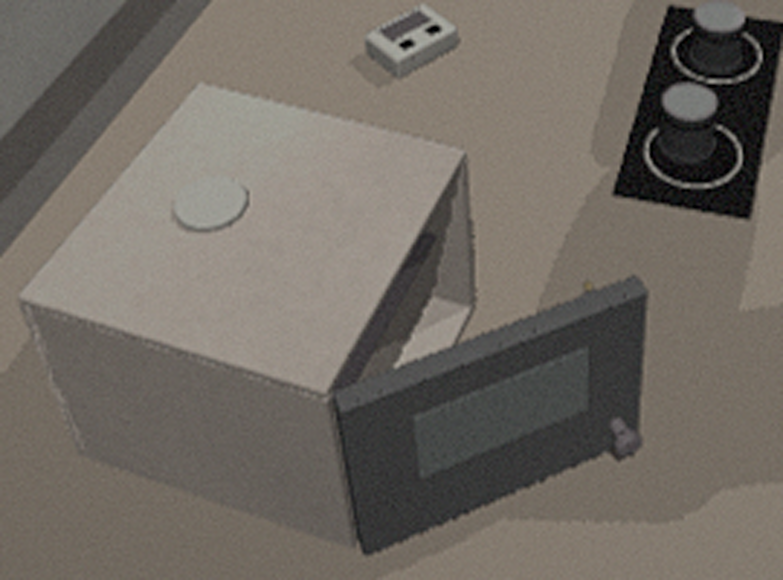

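```bash
python3 - <<'E'
from h import *
C=cam("side")
g=lambda x,y,z: ray(C,90+x/2.9,200+y/2.9,z)
FL,FR,BR,BL=[g(*p,.16) for p in((328,393),(466,152),(203,85),(22,298))]
print("roof",FL,FR,BR,BL,"w",np.linalg.norm(FL-FR),"d",np.linalg.norm(FR-BR),np.linalg.norm(FL-BL))
print("angle front",np.degrees(np.arctan2(*(FL-FR)[:2])))
ho,fo,fi=[g(*p,.155) for p in((338,410),(646,296),(638,277))]
print("door",ho,fo,fi,np.linalg.norm(fo-ho),np.linalg.norm(fo-fi))
u=(FR-FL);v=(fo-ho);print("door ang",np.arctan2(np.cross(v,u)[2],u@v))
C2=cam("scene")
for p in((341,188),(396,158),(452,187),(390,219)): print("scene roof",p,ray(C2,*p,.16))
for p in((331,150),(397,155)):print("scene door",ray(C2,*p,.155))
E
```

```text
roof [0.5944 0.4032 0.16  ] [0.5854 0.2075 0.16  ] [0.7809 0.1978 0.16  ] [0.7907 0.3944 0.16  ] w 0.19587587443457205 d 0.19565470621164915 0.19653575174530127
angle front 2.616083152721429
door [0.5867 0.4084 0.155 ] [0.4464 0.2852 0.155 ] [0.4543 0.2727 0.155 ] 0.18679933072131735 0.014801871041447692
door ang 0.8044581599396039
scene roof (341, 188) [0.6545 0.1542 0.16  ]
scene roof (396, 158) [0.6011 0.3799 0.16  ]
scene roof (452, 187) [0.7849 0.3927 0.16  ]
scene roof (390, 219) [0.8139 0.1666 0.16  ]
scene door [0.4677 0.262  0.155 ]
scene door [0.5819 0.4023 0.155 ]
```

>>> {"api": "apply_moves", "payload": {"plan": [[1,0,0,0,0,0,0.9],[1,0,0,0,0,0,0.9],[1,0,0,0,0,0,0.95],[1,-0.5,-0.35,0,0,0,0],[1,-1,-0.7,0,0,0,0],[1,-1,-0.7,0,0,0,0],[1,-1,-0.7,0,0,0,0],[1,-1,-0.7,0,0,0,0],[1,-1,-0.7,0,0,0,0],[1,-1,-0.7,0,0,0,0],[1,-1,-0.7,0,0,0,0]]}}

```text
time: 1.2
eef_pos: [0.2947, -0.3619, 0.2278]
orientation: [0.708, -0.707, -0.0, -0.0]
ft_force: [1.2, -0.4, -0.7]
gripper_width: 1.0
```

>>> {"api": "apply_moves", "payload": {"plan": [[1,-1,-0.7,0,0,0,0],[1,-1,-0.7,0,0,0,0],[1,-1,-0.7,0,0,0,0],[1,-1,-0.7,0,0,0,0],[1,-1,-0.7,0,0,0,0],[1,-1,-0.7,0,0,0,0],[1,-1,-0.7,0,0,0,0],[1,-1,-0.7,0,0,0,0],[1,-1,-0.7,0,0,0,0],[1,-1,-0.7,0,0,0,0],[1,-1,-0.7,0,0,0,0],[1,-0.5,0,0,0,0,0]]}}

```text
time: 2.4
eef_pos: [0.4878, -0.0744, 0.2276]
orientation: [0.708, -0.706, -0.0, -0.0]
ft_force: [0.2, -0.8, 0.2]
gripper_width: 1.0
```

>>> {"api": "apply_moves", "payload": {"plan": [[-1,0,0,0,0,0,0],[-1,0,0,0,0,0,0],[-1,0,0,0,0,0,0]]}}

```text
time: 2.7
eef_pos: [0.4862, -0.0776, 0.228]
orientation: [-0.706, 0.708, -0.0, -0.0]
ft_force: [-0.3, -0.5, 1.1]
gripper_width: 0.766
```

```bash
python3 - <<'E'
from h import *
s=monitor.observe();print(s['time'],s['eef_pos'],R.from_quat(s['orientation']).as_matrix(),s['ft_force'])
np.save("pics/w1T.npy",cam("wrist")[3])
im,d=viewer.get_image("wrist");cv2.imwrite("pics/w1.png",im);np.save("pics/w1.npy",d)
E
```

```text
2.7 [ 0.4862 -0.0776  0.228 ] [[-0.0018 -1.     -0.0003]
 [-1.      0.0018 -0.0005]
 [ 0.0005  0.0003 -1.    ]] [-0.3332 -0.5279  1.1257]
```

View pics/w1.png

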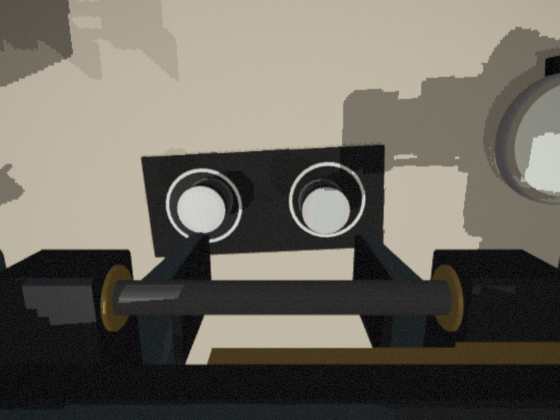

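The wrist view shows the cell tops at about (202,207) and (325,211), with their circles around (204,205) and (327,200).

```bash
cat > cells.py <<'E'
from h import *
def run(name):
    im=cv2.imread(f"pics/{name}.png");C=list(cam("wrist"));C[3]=np.load(f"pics/{name}T.npy");D=np.load(f"pics/{name}.npy")
    P=pts(C,D)
    t=(P[...,2]>.044)&(P[...,2]<.060)&(im.max(2)>140)
    for c in ell(t,150)[:4]:
        q=np.array([ray(C,*k[0],.052)[:2] for k in c],np.float32)*1000
        (x,y),r=cv2.minEnclosingCircle(q); print("top",c.reshape(-1,2).mean(0),cv2.fitEllipse(q),x,y,r, np.median(P[t&(cv2.drawContours(np.zeros(D.shape,np.uint8),[c],-1,1,-1)>0)],0))
    m=(im.min(2)>110)&(P[...,2]<.02)
    cs,h=cv2.findContours(m.astype(np.uint8),cv2.RETR_CCOMP,cv2.CHAIN_APPROX_NONE)
    for c in cs:
        if len(c)<60: continue
        q=np.array([ray(C,*k[0],.004)[:2] for k in c],np.float32)*1000
        e=cv2.fitEllipse(cv2.convexHull(q)) if len(cv2.convexHull(q))>5 else None
        if e and 60<e[1][0]<95 and 60<e[1][1]<95: print("circ",e)
    m=(im.max(2)<70)&(abs(P[...,2]-.004)<.012)
    for c in ell(m,2000)[:1]:
        q=np.array([ray(C,*k[0],.004)[:2] for k in c],np.float32)*1000
        print("mat",cv2.minAreaRect(q))
E
python3 -c "
from cells import *
run('w1')"
```

```text
top [200.7364 209.186 ] ((475.4940185546875, -2.0631513595581055), (43.06276321411133, 43.28732681274414), 35.74796676635742) 475.4717102050781 -2.085723400115967 22.08572006225586 [ 0.476  -0.0023  0.0528]
top [325.4198 210.7405] ((473.67657470703125, -117.66426086425781), (42.54241180419922, 43.141563415527344), 167.05857849121094) 473.87103271484375 -117.65450286865234 22.10371971130371 [ 0.4742 -0.1175  0.0529]
circ ((467.5873107910156, 5.719849109649658), (79.6712875366211, 80.77973175048828), 109.29060363769531)
circ ((473.658935546875, -124.50106811523438), (80.17627716064453, 80.61453247070312), 133.369140625)
circ ((473.8245544433594, -124.67526245117188), (74.78047180175781, 75.25210571289062), 22.73650550842285)
mat ((471.2919921875, -59.90617370605469), (109.57136535644531, 248.84280395507812), 2.965812921524048)
```

>>> {"api": "apply_moves", "payload": {"plan": [[-1,-0.95,0.15,0,0,0,0],[-1,-0.95,0.15,0,0,0,0],[-1,-0.95,0.15,0,0,0,0],[-1,-0.95,0.15,0,0,0,0],[-1,-0.95,0.15,0,0,0,0],[-1,-0.95,0.15,0,0,0,0],[-1,-0.95,0.15,0,0,0,0],[-1,-0.95,0.15,0,0,0,0],[-1,-0.95,0.15,0,0,0,0]]}}

```text
time: 3.65
eef_pos: [0.4533, 0.1369, 0.2281]
orientation: [-0.706, 0.708, -0.0, 0.0]
ft_force: [-0.9, 0.6, 0.3]
gripper_width: 0.004
```

>>> {"api": "apply_moves", "payload": {"plan": [[-1,-0.95,0.15,0,0,0,0],[-1,-0.95,0.15,0,0,0,0],[-1,-0.95,0.15,0,0,0,0],[-1,-0.95,0.15,0,0,0,0],[-1,-0.95,0.15,0,0,0,0],[-1,-0.95,0.15,0,0,0,0],[-1,-0.95,0.15,0,0,0,0],[-1,-0.95,0.15,0,0,0,0],[-1,-0.95,0.15,0,0,0,0],[-1,0,0,0,0,0,0],[-1,0,0,0,0,0,0]]}}

```text
time: 4.75
eef_pos: [0.4202, 0.3498, 0.2277]
orientation: [-0.707, 0.708, -0.0, -0.0]
ft_force: [0.5, 0.4, 1.5]
gripper_width: 0.003
```

```bash
python3 - <<'E'
from h import *
s=monitor.observe();print(s['time'],s['eef_pos'],s['joint_positions'],s['gripper_width'],s['ft_force'])
C=cam("wrist");np.save("pics/w2T.npy",C[3])
im,d=viewer.get_image("wrist");cv2.imwrite("pics/w2.png",im);np.save("pics/w2.npy",d)
P=pts(C,d); m=(abs(P[...,2]-.155)<.004)&(im.max(2)<150)
v,u=np.nonzero(m);print(len(v))
for c in ell(m,80)[:4]:
    q=c.reshape(-1,2);print(q.min(0),q.max(0),cv2.minAreaRect(np.array([ray(C,*k,.155)[:2] for k in q],np.float32)*1000))
E
```

```text
4.75 [0.4202 0.3498 0.2277] [ 0.6737  0.2758  1.6286 -0.0008  1.2381  2.246 ] 0.0029184663201307385 [0.463  0.394  1.4688]
6326
[228   0] [409 189] ((504.936767578125, 325.208251953125), (146.95379638671875, 15.179468154907227), 42.5303840637207)
```

View pics/w2.png

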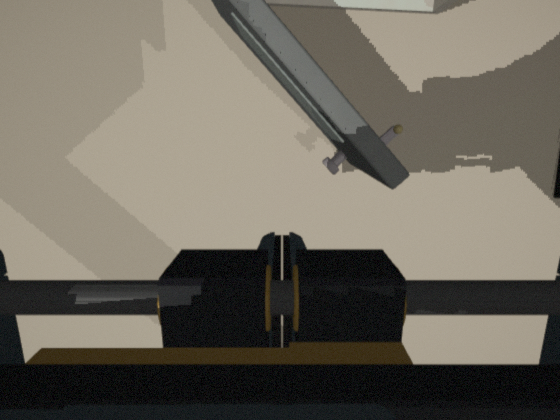

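The door measured from above: 15 mm thick (as given), angle about 0.78 rad, hinge at about (0.596, 0.398). I'll descend on its outer side and push.

>>> {"api": "apply_moves", "payload": {"plan": [[-1,0,0,0.95,0,0,0],[-1,0,0,0.95,0,0,0],[-1,0,0,0.95,0,0,0],[-1,0,0,0.95,0,0,0],[-1,0,0,0.8,0,0,0],[-1,0.35,-0.35,0,0,0,0],[-1,0.35,-0.35,0,0,0,0],[-1,0.35,-0.35,0,0,0,0],[-1,0.35,-0.35,0,0,0,0]]}}

```text
time: 5.7
eef_pos: [0.4567, 0.3147, 0.1143]
orientation: [-0.706, 0.708, -0.0, 0.001]
ft_force: [0.3, 0.4, 0.5]
gripper_width: 0.008
```

>>> {"api": "apply_moves", "payload": {"plan": [[-1,0.35,-0.35,0,0,0,0],[-1,0.35,-0.35,0,0,0,0],[-1,0.35,-0.35,0,0,0,0],[-1,0.35,-0.35,0,0,0,0],[-1,0.35,-0.3,0,0,0,0],[-1,0.25,-0.35,0,0,0,0],[-1,0.2,-0.35,0,0,0,0],[-1,0.2,-0.35,0,0,0,0],[-1,0.2,-0.35,0,0,0,0],[-1,0.2,-0.3,0,0,0,0]]}}

```text
time: 6.7
eef_pos: [0.5407, 0.2452, 0.1129]
orientation: [-0.707, 0.707, -0.0, 0.0]
ft_force: [0.3, 0.5, -0.9]
gripper_width: 0.008
```

```bash
python3 - <<'E'
from h import *
s=monitor.observe();print(s['time'],s['eef_pos'],s['ft_force'])
im,d=viewer.get_image("side");cv2.imwrite("pics/s3.png",im)
E
```

```text
6.7 [0.5407 0.2452 0.1129] [ 0.2846  0.4668 -0.9258]
```

View pics/s3.png

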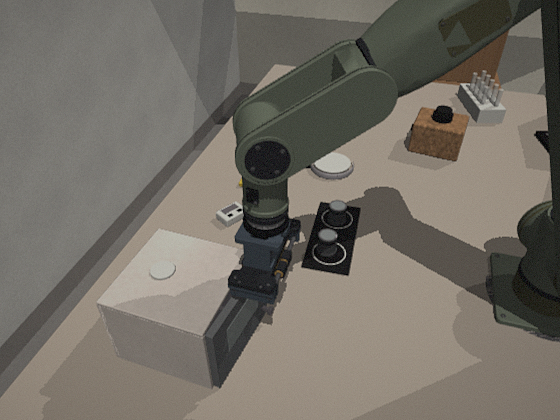

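The door is nearly shut (its edge runs from (207,345) to about (245,290)). I'll push on slowly against the catch.

>>> {"api": "apply_moves", "payload": {"plan": [[-1,0,-0.25,0,0,0,0],[-1,0,-0.25,0,0,0,0],[-1,0,-0.15,0,0,0,0]]}}

```text
time: 7.05
eef_pos: [0.5566, 0.2457, 0.1129]
orientation: [-0.707, 0.707, -0.0, 0.0]
ft_force: [-1.1, -1.7, 0.5]
gripper_width: 0.006
```

>>> {"api": "apply_moves", "payload": {"plan": [[-1,0,-0.15,0,0,0,0],[-1,0,0,0,0,0,0]]}}

```text
time: 7.25
eef_pos: [0.5565, 0.2456, 0.1129]
orientation: [-0.706, 0.708, 0.003, -0.003]
ft_force: [-9.8, 0.6, 6.0]
gripper_width: 0.006
```

>>> {"api": "apply_moves", "payload": {"plan": [[-1,0,-0.1,0,0,0,0],[-1,0,0,0,0,0,0],[-1,0,0,0,0,0,0]]}}

```text
time: 7.55
eef_pos: [0.5565, 0.2456, 0.1129]
orientation: [-0.706, 0.708, 0.004, -0.005]
ft_force: [-17.0, 0.0, 9.0]
gripper_width: 0.008
```

>>> {"api": "apply_moves", "payload": {"plan": [[-1,0,0.6,0,0,0,0],[-1,0,1,0,0,0,0],[-1,0,1,0,0,0,0],[1,0,1,-1,0,0,0],[1,0,0,-1,0,0,0],[1,0,0,-1,0,0,0],[1,0,0,-1,0,0,0],[1,0,0,0,0,0,0]]}}

```text
time: 8.35
eef_pos: [0.4747, 0.247, 0.2168]
orientation: [-0.707, 0.707, -0.002, 0.004]
ft_force: [-0.6, 0.2, -0.0]
gripper_width: 0.417
```

```bash
python3 - <<'E'
from h import *
s=monitor.observe();print(s['time'],s['eef_pos'],s['ft_force'],s['joint_positions'])
C=cam("wrist");np.save("pics/w4T.npy",C[3])
im,d=viewer.get_image("wrist");cv2.imwrite("pics/w4.png",im);np.save("pics/w4.npy",d)
im,d=viewer.get_image("side");cv2.imwrite("pics/s4.png",im)
E
```

```text
8.35 [0.4747 0.247  0.2168] [-0.5931  0.2377 -0.016 ] [ 0.4583  0.2599  1.6796 -0.0001  1.1929  2.0299]
```

View pics/w4.png

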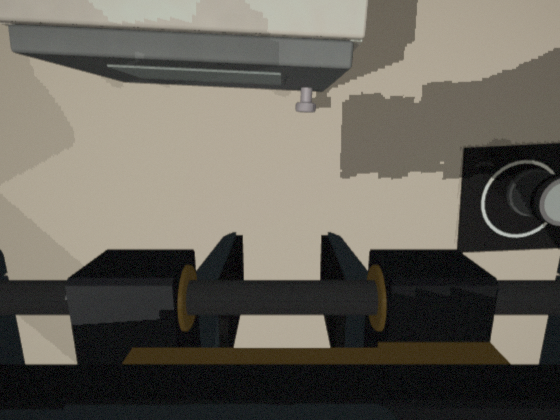

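View pics/s4.png

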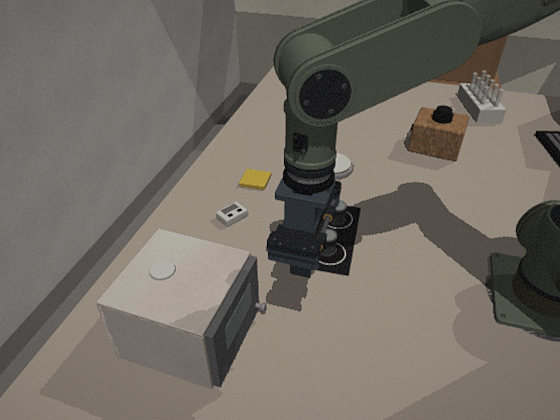

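```bash
python3 - <<'E'
from h import *
C=list(cam("wrist"));C[3]=np.load("pics/w4T.npy");im=cv2.imread("pics/w4.png");D=np.load("pics/w4.npy");P=pts(C,D)
g=im.astype(int).mean(2)
ro=[];do=[]
for u in range(40,340,6):
    col=g[:70,u]; dz=P[:100,u,2]
    r=[v for v in range(60) if dz[v]>.1575]; 
    if r and r[-1]>5: ro.append(ray(C,u,r[-1]+.5,.16))
    r=[v for v in range(100) if dz[v]>.151]
    if r: do.append(ray(C,u,r[-1]+.5,.155))
for q in(ro,do):
    q=np.array(q);p=np.polyfit(q[:,1],q[:,0],1);print(len(q),p,q[0],q[-1],np.std(q[:,0]-np.polyval(p,q[:,1])))
print([ (int(v),im[v,200].tolist(),round(float(P[v,200,2]),4)) for v in range(15,70,4)])
E
```

```text
50 [0.0338 0.5797] [0.5942 0.3761 0.16  ] [0.5864 0.2197 0.16  ] 0.00222176482559457
50 [0.0169 0.5685] [0.5797 0.3816 0.155 ] [0.5704 0.2185 0.155 ] 0.005327528915608149
[(15, [160, 174, 180], 0.1611), (19, [162, 174, 181], 0.1606), (23, [162, 173, 180], 0.1604), (27, [152, 165, 170], 0.16), (31, [84, 91, 96], 0.1579), (35, [96, 99, 94], 0.1557), (39, [101, 104, 103], 0.1557), (43, [101, 101, 101], 0.1561), (47, [104, 105, 104], 0.1551), (51, [102, 104, 102], 0.1552), (55, [103, 107, 106], 0.1544), (59, [93, 97, 97], 0.1541), (63, [51, 56, 53], 0.1489), (67, [48, 47, 49], 0.1335)]
```

Shut: the door's outer face is at x≈0.573, where the geometry puts it for a closed door, and it held its place under 17 N. On to the near cell.

>>> {"api": "apply_moves", "payload": {"plan": [[1,1,0,0,0,0,0],[1,1,0,0,0,0,0],[1,1,0,0,0,0,0],[1,1,0,0,0,0,0],[1,1,0,0,0,0,0],[1,1,0,0,0,0,0],[1,1,0,0,0,0,0],[1,1,0,0,0,0,0],[1,1,0,0,0,0,0],[1,1,0,0,0,0,0],[1,0,0,0,0,0,0],[1,0,0,0,0,0,0]]}}

```text
time: 9.65
eef_pos: [0.4716, -0.0044, 0.2118]
orientation: [-0.706, 0.708, 0.001, -0.001]
ft_force: [-0.8, 0.7, 0.1]
gripper_width: 0.995
```

```bash
python3 - <<'E'
from h import *
s=monitor.observe();print(s['time'],s['eef_pos'],s['ft_force'],s['gripper_width'],R.from_quat(s['orientation']).as_matrix())
np.save("pics/w5T.npy",cam("wrist")[3])
im,d=viewer.get_image("wrist");cv2.imwrite("pics/w5.png",im);np.save("pics/w5.npy",d)
from cells import run
run("w5")
E
```

```text
9.65 [ 0.4716 -0.0044  0.2118] [-0.8101  0.6818  0.0951] 0.9951094136323629 [[-0.0025 -1.     -0.0021]
 [-1.      0.0025  0.0006]
 [-0.0006  0.0021 -1.    ]]
top [280.0863 196.4676] ((475.36285400390625, -2.1514687538146973), (42.94010543823242, 43.30409622192383), 97.04441833496094) 475.2952880859375 -2.2332382202148438 22.074174880981445 [ 0.4758 -0.0022  0.0528]
top [411.3889 198.1667] ((472.5477294921875, -117.84906768798828), (40.42715072631836, 42.761112213134766), 157.38433837890625) 473.72607421875 -117.74623107910156 22.084135055541992 [ 0.4728 -0.1174  0.0529]
circ ((469.5880432128906, -122.68419647216797), (71.24272918701172, 77.15303039550781), 152.8075714111328)
circ ((467.49017333984375, 5.569911956787109), (79.66851806640625, 80.70088195800781), 115.24323272705078)
circ ((467.7413330078125, 5.1443681716918945), (74.38172149658203, 75.18313598632812), 21.93988800048828)
circ ((474.8141174316406, -128.29103088378906), (71.72509765625, 77.55601501464844), 118.12885284423828)
mat ((471.2388610839844, -59.684425354003906), (109.57319641113281, 248.84117126464844), 2.656609296798706)
```

View pics/w5.png

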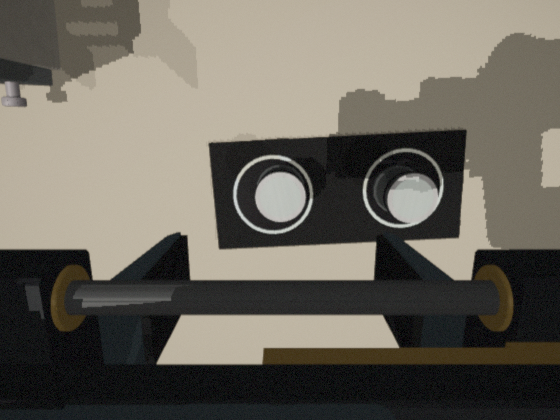

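The wrist view agrees with the first measurement: near cell top at (280,196) px, giving (0.4754, -0.0022).

>>> {"api": "apply_moves", "payload": {"plan": [[1,-0.1,-0.15,0.9,0,0,0],[1,0,0,0.95,0,0,0],[1,0,0,0.95,0,0,0],[1,0,0,0.95,0,0,0],[1,0,0,0.9,0,0,0],[1,0,0,0.8,0,0,0],[1,0,0,0.7,0,0,0],[1,0,0,0.6,0,0,0],[1,0,0,0.5,0,0,0],[1,0,0,0,0,0,0]]}}

```text
time: 10.7
eef_pos: [0.4744, -0.0008, 0.03]
orientation: [0.707, -0.707, -0.002, 0.001]
ft_force: [0.3, 0.2, -0.1]
gripper_width: 0.999
```

```bash
python3 - <<'E'
from h import *
s=monitor.observe();print(s['time'],s['eef_pos'],s['ft_force'],s['effort'])
E
```

```text
10.7 [ 0.4744 -0.0008  0.03  ] [ 0.2948  0.2225 -0.1424] [ -0.1018 -36.3045 -15.1061   0.0208  -0.2747   0.0025]
```

>>> {"api": "apply_moves", "payload": {"plan": [[-1,0,0,0,0,0,0],[-1,0,0,0,0,0,0],[-1,0,0,0,0,0,0],[-1,0,0,0,0,0,0],[-1,0,0,0,0,0,0],[-1,0,0,0,0,0,0]], "grip_force": 25}}

```text
time: 11.3
eef_pos: [0.4759, -0.0019, 0.0319]
orientation: [-0.707, 0.708, -0.0, 0.0]
ft_force: [0.8, -0.3, -0.3]
gripper_width: 0.507
```

>>> {"api": "apply_moves", "payload": {"plan": [[-1,0,0,0,0,0,0],[-1,0,0,0,0,0,0],[-1,0,0,0,0,0,0]]}}

```text
time: 11.6
eef_pos: [0.4759, -0.0022, 0.0319]
orientation: [-0.707, 0.707, -0.0, -0.0]
ft_force: [-0.6, -2.0, 3.2]
gripper_width: 0.478
```

>>> {"api": "apply_moves", "payload": {"plan": [[-1,0,0,-0.2,0,0,0],[-1,0,0,-0.4,0,0,0],[-1,0,0,-0.5,0,0,0],[-1,0,0,-0.4,0,0,0],[-1,0,0,-0.2,0,0,0],[-1,0,0,0,0,0,0],[-1,0,0,0,0,0,0]]}}

```text
time: 12.3
eef_pos: [0.4755, -0.0018, 0.0741]
orientation: [-0.707, 0.708, 0.0, -0.0]
ft_force: [0.2, 0.6, -4.2]
gripper_width: 0.48
```

```bash
cat > st.py <<'E'
from h import *
s=monitor.observe();print(s['time'],s['eef_pos'],s['ft_force'],s['effort'],s['gripper_width'],s['joint_positions'][1:3])
E
python3 st.py; python3 - <<'E'
from h import *
f=[]
for i in range(4):
    im,d=viewer.get_image("side"); s=monitor.observe(); f.append(np.r_[s['ft_force'],s['moment'],s['effort'][1:3]])
print(np.array(f))
cv2.imwrite("pics/s6.png",im)
im,d=viewer.get_image("wrist");cv2.imwrite("pics/w6.png",im)
E
```

```text
12.3 [ 0.4755 -0.0018  0.0741] [ 0.1931  0.593  -4.1852] [  0.0071 -37.9606 -18.6167   0.0293  -0.105    0.0002] 0.4803614496148801 [0.3269 2.002 ]
[[ -0.2794  -0.3611  -4.6525  -0.021    0.0487  -0.0291 -37.8668 -18.5128]
 [  0.4502  -0.1286  -4.3811  -0.0037  -0.0182  -0.0468 -37.7782 -18.4204]
 [ -0.6309  -0.2556  -4.3336   0.0192   0.0164  -0.0495 -37.7033 -18.3577]
 [  0.266    0.5021  -4.3295  -0.0042  -0.0744   0.0182 -37.6434 -18.3215]]
```

View pics/s6.png

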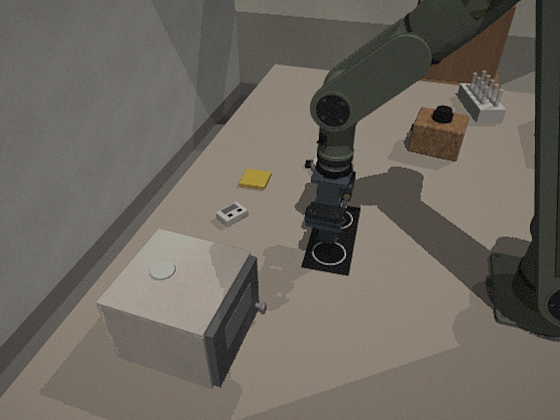

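View pics/w6.png

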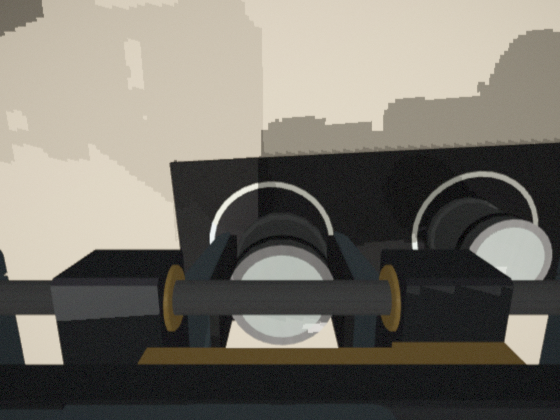

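The wrist view shows the cell held and clear, with its lens at (282,290). The force is about -4.4 N, so this looks like the heavy one. I'll put it back, slightly nearer the circle's centre.

>>> {"api": "apply_moves", "payload": {"plan": [[-1,-0.1,0.1,0.2,0,0,0],[-1,-0.1,0.1,0.4,0,0,0],[-1,0,0,0.4,0,0,0],[-1,0,0,0.3,0,0,0],[-1,0,0,0.2,0,0,0],[-1,0,0,0.1,0,0,0],[-1,0,0,0,0,0,0]]}}

```text
time: 13.25
eef_pos: [0.4708, 0.003, 0.0338]
orientation: [-0.707, 0.708, 0.0, -0.0]
ft_force: [-0.4, -1.0, -3.9]
gripper_width: 0.475
```

>>> {"api": "apply_moves", "payload": {"plan": [[-1,0,0,0.05,0,0,0],[-1,0,0,0.05,0,0,0],[-1,0,0,0,0,0,0]]}}

```text
time: 13.55
eef_pos: [0.4711, 0.0031, 0.0319]
orientation: [-0.707, 0.708, -0.0, 0.0]
ft_force: [-0.5, -0.4, -4.1]
gripper_width: 0.479
```

>>> {"api": "apply_moves", "payload": {"plan": [[-1,0,0,0.04,0,0,0],[-1,0,0,0.02,0,0,0],[-1,0,0,0,0,0,0]]}}

```text
time: 13.85
eef_pos: [0.4711, 0.0031, 0.0318]
orientation: [-0.707, 0.708, -0.0, 0.0]
ft_force: [-4.3, -0.6, 10.1]
gripper_width: 0.481
```

Contact with the mat: the force swings to +10 N. Releasing.

>>> {"api": "apply_moves", "payload": {"plan": [[1,0,0,-0.03,0,0,0],[1,0,0,0,0,0,0],[1,0,0,0,0,0,0],[1,0,0,0,0,0,0],[1,0,0,0,0,0,0],[1,0,0,0,0,0,0]]}}

```text
time: 14.45
eef_pos: [0.4708, 0.0031, 0.0308]
orientation: [-0.707, 0.708, 0.0, -0.0]
ft_force: [0.4, 0.2, 0.2]
gripper_width: 0.97
```

>>> {"api": "apply_moves", "payload": {"plan": [[1,0,0,-0.4,0,0,0],[1,0,0,-0.8,0,0,0],[1,0,0,-1,0,0,0],[1,0.5,0,-1,0,0,0],[1,1,0,-1,0,0,0],[1,1,0,-0.5,0,0,0],[1,1,0,0,0,0,0],[1,1,0,0,0,0,0],[1,0.3,0,0,0,0,0],[1,0,0,0,0,0,0]]}}

```text
time: 15.45
eef_pos: [0.4706, -0.1174, 0.1488]
orientation: [-0.706, 0.708, -0.0, 0.0]
ft_force: [-0.5, 0.4, 0.6]
gripper_width: 0.996
```

```bash
python3 st.py; python3 - <<'E'
from h import *
np.save("pics/w7T.npy",cam("wrist")[3])
im,d=viewer.get_image("wrist");cv2.imwrite("pics/w7.png",im);np.save("pics/w7.npy",d)
from cells import run
run("w7")
E
```

```text
15.45 [ 0.4706 -0.1174  0.1488] [-0.4851  0.416   0.6316] [ -0.8811 -34.4072 -20.5837  -0.0637  -0.0958  -0.0724] 0.9961784859950003 [0.2482 1.8846]
top [112.1228 220.614 ] ((470.6930847167969, 4.074343204498291), (43.31401443481445, 43.8106575012207), 58.317771911621094) 470.7719421386719 4.130879878997803 22.18770980834961 [0.4713 0.0038 0.0528]
top [280.9535 216.9186] ((472.4081115722656, -116.07483673095703), (39.43164825439453, 41.53960418701172), 134.53431701660156) 473.8196716308594 -117.25970458984375 22.02983283996582 [ 0.4733 -0.1162  0.0528]
circ ((467.9429626464844, 6.444084167480469), (79.4718246459961, 81.4383773803711), 32.24199295043945)
circ ((473.7022399902344, -124.24415588378906), (79.91741180419922, 80.69862365722656), 113.61852264404297)
mat ((471.4516296386719, -59.716102600097656), (109.39108276367188, 248.38140869140625), 2.8745298385620117)
```

View pics/w7.png

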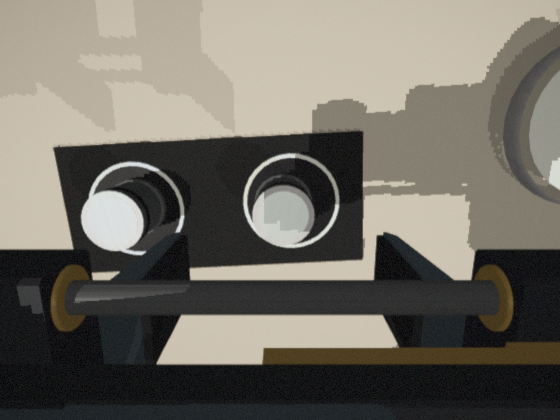

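The near cell stands upright, its top at (112,220) px and about 4 mm from the circle's centre. The far cell is below at (284,215) px, giving (0.4738, -0.1175).

>>> {"api": "apply_moves", "payload": {"plan": [[1,0,-0.12,0.6,0,0,0],[1,0,0,0.9,0,0,0],[1,0,0,0.9,0,0,0],[1,0,0,0.8,0,0,0],[1,0,0,0.7,0,0,0],[1,0,0,0.5,0,0,0],[1,0,0,0.27,0,0,0],[1,0,0,0,0,0,0]]}}

```text
time: 16.3
eef_pos: [0.4732, -0.1159, 0.031]
orientation: [-0.707, 0.707, 0.001, -0.0]
ft_force: [0.0, -0.1, 0.9]
gripper_width: 1.001
```

>>> {"api": "apply_moves", "payload": {"plan": [[-1,0,0,0,0,0,0],[-1,0,0,0,0,0,0],[-1,0,0,0,0,0,0],[-1,0,0,0,0,0,0],[-1,0,0,0,0,0,0],[-1,0,0,0,0,0,0],[-1,0,0,0,0,0,0],[-1,0,0,0,0,0,0],[-1,0,0,0,0,0,0]]}}

```text
time: 17.2
eef_pos: [0.4738, -0.1171, 0.0318]
orientation: [-0.707, 0.707, -0.0, -0.0]
ft_force: [-1.2, -1.6, 1.9]
gripper_width: 0.476
```

>>> {"api": "apply_moves", "payload": {"plan": [[-1,0,0,-0.2,0,0,0],[-1,0,0,-0.4,0,0,0],[-1,0,0,-0.5,0,0,0],[-1,0,0,-0.4,0,0,0],[-1,0,0,-0.2,0,0,0],[-1,0,0,0,0,0,0],[-1,0,0,0,0,0,0]]}}

```text
time: 17.9
eef_pos: [0.4735, -0.1168, 0.0741]
orientation: [-0.707, 0.708, 0.0, -0.0]
ft_force: [-0.8, 0.2, -2.4]
gripper_width: 0.481
```

```bash
python3 - <<'E'
from h import *
f=[]
for i in range(4):
    im,d=viewer.get_image("wrist"); s=monitor.observe(); f.append(np.r_[s['time'],s['ft_force'],s['eef_pos'],s['gripper_width']])
print(np.array(f))
cv2.imwrite("pics/w8.png",im)
E
```

```text
[[17.95    0.3269 -0.4106 -2.5508  0.4733 -0.1168  0.0739  0.4784]
 [18.      0.6414 -1.3442 -1.994   0.4732 -0.1168  0.0737  0.4746]
 [18.05   -0.4638  0.1311 -0.8435  0.4733 -0.1168  0.0737  0.4791]
 [18.1     0.0651  0.2724 -2.0703  0.4733 -0.1168  0.0737  0.4772]]
```

View pics/w8.png

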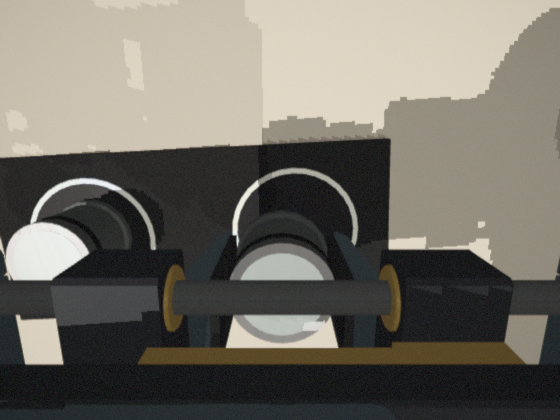

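The far cell weighs about 2.0 N against 4.4 N, so the near one is heavier. I'll set the far one down again, nearer its circle's centre.

>>> {"api": "apply_moves", "payload": {"plan": [[-1,0.1,0,0.2,0,0,0],[-1,0.1,0,0.4,0,0,0],[-1,0,0,0.4,0,0,0],[-1,0,0,0.3,0,0,0],[-1,0,0,0.2,0,0,0],[-1,0,0,0.1,0,0,0],[-1,0,0,0.05,0,0,0],[-1,0,0,0.05,0,0,0],[-1,0,0,0,0,0,0]]}}

```text
time: 19.0
eef_pos: [0.474, -0.122, 0.032]
orientation: [-0.707, 0.708, -0.0, 0.0]
ft_force: [0.7, -0.3, -1.7]
gripper_width: 0.476
```

>>> {"api": "apply_moves", "payload": {"plan": [[-1,0,0,0.04,0,0,0],[-1,0,0,0,0,0,0]]}}

```text
time: 19.2
eef_pos: [0.474, -0.122, 0.0318]
orientation: [-0.707, 0.708, -0.001, 0.0]
ft_force: [-2.0, 0.5, 5.6]
gripper_width: 0.478
```

Contact (+5.6 N). I'll release, rise and return over the near cell at (0.471, 0.004).

>>> {"api": "apply_moves", "payload": {"plan": [[1,0,0,-0.03,0,0,0],[1,0,0,0,0,0,0],[1,0,0,0,0,0,0],[1,0,0,0,0,0,0],[1,0,0,0,0,0,0],[1,0,0,0,0,0,0]]}}

```text
time: 19.8
eef_pos: [0.4736, -0.1219, 0.0314]
orientation: [-0.707, 0.708, 0.0, -0.0]
ft_force: [-0.0, 0.6, 0.2]
gripper_width: 0.97
```

>>> {"api": "apply_moves", "payload": {"plan": [[1,0,0,-0.4,0,0,0],[1,0,0,-0.8,0,0,0],[1,0,0,-1,0,0,0],[1,-0.5,0,-1,0,0,0],[1,-1,0,-1,0,0,0],[1,-1,0,-0.5,0,0,0],[1,-1,0,0,0,0,0],[1,-1,0,0,0,0,0],[1,-0.5,0.1,0,0,0,0],[1,0,0,0,0,0,0]]}}

```text
time: 20.8
eef_pos: [0.4709, 0.004, 0.1493]
orientation: [0.708, -0.707, 0.0, 0.0]
ft_force: [0.5, 0.2, -0.6]
gripper_width: 1.001
```

```bash
python3 st.py; python3 - <<'E'
from h import *
np.save("pics/w9T.npy",cam("wrist")[3])
im,d=viewer.get_image("wrist");cv2.imwrite("pics/w9.png",im);np.save("pics/w9.npy",d)
from cells import run
run("w9")
E
```

```text
20.8 [0.4709 0.004  0.1493] [ 0.5443  0.2339 -0.6154] [  0.9441 -33.4209 -20.3238   0.175   -0.068    0.1195] 1.0005435557524416 [0.2268 1.9132]
top [281.1579 221.7135] ((468.8326721191406, 5.167071342468262), (38.93714904785156, 42.4167366027832), 138.9683380126953) 470.37408447265625 4.070446968078613 22.055524826049805 [0.4695 0.0052 0.0528]
top [458.3374 218.5276] ((471.8855895996094, -121.09214782714844), (37.851593017578125, 40.26344680786133), 73.90158081054688) 471.72601318359375 -120.99608612060547 20.758962631225586 [ 0.4723 -0.1207  0.0529]
circ ((469.9306335449219, -121.3480224609375), (70.27932739257812, 76.7982406616211), 137.6562957763672)
circ ((467.51434326171875, 5.598987579345703), (79.9278335571289, 80.60503387451172), 120.54912567138672)
circ ((467.73223876953125, 5.149859428405762), (74.4721450805664, 74.86688232421875), 23.48782730102539)
circ ((480.96142578125, -130.1671905517578), (60.77775573730469, 71.58810424804688), 144.51385498046875)
mat ((471.2564392089844, -59.709869384765625), (109.24919891357422, 248.85198974609375), 2.7248902320861816)
```

View pics/w9.png

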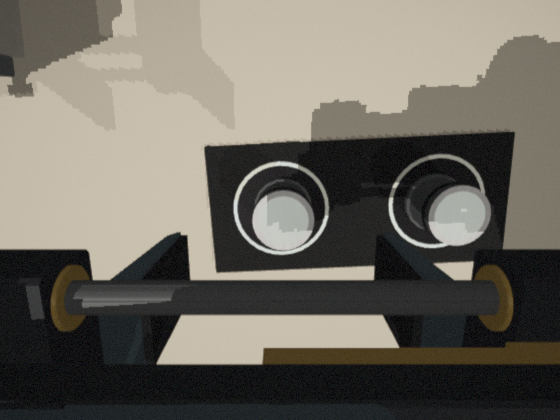

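Both cells stand upright on their circles (tops at (283,220) and (459,215) px). Gripping the near (heavy) one.

>>> {"api": "apply_moves", "payload": {"plan": [[1,0,0,0.6,0,0,0],[1,0,0,0.9,0,0,0],[1,0,0,0.9,0,0,0],[1,0,0,0.8,0,0,0],[1,0,0,0.7,0,0,0],[1,0,0,0.5,0,0,0],[1,0,0,0.28,0,0,0],[1,0,0,0,0,0,0]]}}

```text
time: 21.65
eef_pos: [0.4709, 0.0023, 0.0312]
orientation: [-0.706, 0.708, 0.001, -0.001]
ft_force: [0.3, -0.1, -0.0]
gripper_width: 0.999
```

>>> {"api": "apply_moves", "payload": {"plan": [[-1,0,0,0,0,0,0],[-1,0,0,0,0,0,0],[-1,0,0,0,0,0,0],[-1,0,0,0,0,0,0],[-1,0,0,0,0,0,0],[-1,0,0,0,0,0,0],[-1,0,0,0,0,0,0],[-1,0,0,0,0,0,0],[-1,0,0,0,0,0,0]], "grip_force": 30}}

```text
time: 22.55
eef_pos: [0.4713, 0.0031, 0.032]
orientation: [-0.707, 0.707, -0.0, 0.0]
ft_force: [-0.2, -0.4, 2.4]
gripper_width: 0.483
```

>>> {"api": "apply_moves", "payload": {"plan": [[-1,0,0,-0.2,0,0,0],[-1,0,0,-0.5,0,0,0],[-1,0,0,-0.7,0,0,0],[-1,0,0,-0.7,0,0,0],[-1,0,0,-0.7,0,0,0],[-1,0,0,-0.7,0,0,0],[-1,0,0,-0.6,0,0,0],[-1,0,0,-0.4,0,0,0],[-1,0,0,-0.2,0,0,0],[-1,0,0,0,0,0,0],[-1,0,0,0,0,0,0]]}}

```text
time: 23.65
eef_pos: [0.4707, 0.0031, 0.1487]
orientation: [-0.707, 0.708, 0.001, -0.001]
ft_force: [-0.4, -0.2, -4.3]
gripper_width: 0.476
```

>>> {"api": "apply_moves", "payload": {"plan": [[-1,0.4,0,0,0,0,0],[-1,0.8,-0.2,0,0,0,0],[-1,1,-0.2,0,0,0,0],[-1,1,-0.2,0,0,0,0],[-1,1,-0.2,0,0,0,0],[-1,1,-0.2,0,0,0,0],[-1,1,-0.2,0,0,0,0],[-1,1,-0.2,0,0,0,0],[-1,1,-0.2,0,0,0,0],[-1,0.8,-0.2,0,0,0,0],[-1,0.4,0,0,0,0,0],[-1,0,0,0,0,0,0]]}}

```text
time: 24.85
eef_pos: [0.5157, -0.233, 0.1489]
orientation: [-0.706, 0.708, 0.0, -0.0]
ft_force: [-0.8, 0.6, -3.6]
gripper_width: 0.478
```

```bash
python3 st.py; python3 - <<'E'
from h import *
C=cam("wrist");np.save("pics/w10T.npy",C[3])
im,d=viewer.get_image("wrist");cv2.imwrite("pics/w10.png",im);np.save("pics/w10.npy",d)
P=pts(C,d);m=(abs(P[...,2]-.02)<.006)
for c in ell(m,800)[:3]:
    q=np.array([ray(C,*k[0],.02)[:2] for k in c],np.float32)*1000
    h=cv2.convexHull(q);print(c.reshape(-1,2).min(0),c.reshape(-1,2).max(0),cv2.minEnclosingCircle(q),cv2.fitEllipse(h))
E
```

```text
24.85 [ 0.5157 -0.233   0.1489] [-0.8467  0.6197 -3.6208] [ -0.8621 -43.6437 -23.0731  -0.0917  -0.1463  -0.0745] 0.4778973308998863 [0.3669 1.7042]
[372 111] [513 248] ((536.0667114257812, -357.9444580078125), 55.19527053833008) ((536.1605224609375, -357.9226379394531), (109.5899658203125, 110.14554595947266), 160.96873474121094)
[358  96] [521 248] ((538.6011352539062, -354.8187255859375), 64.6788558959961) ((537.4013061523438, -355.64532470703125), (127.46726989746094, 128.4757080078125), 146.1768341064453)
```

View pics/w10.png

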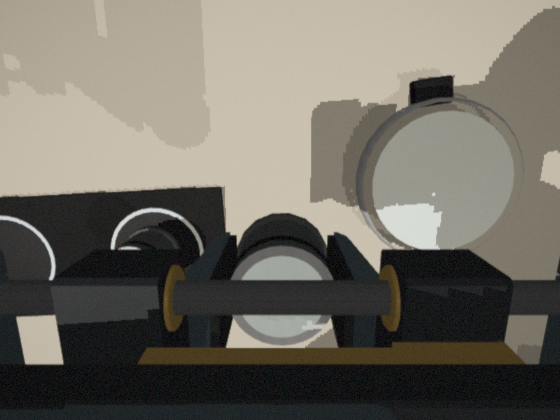

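The pad is at (440,172) px, giving centre (0.536, -0.358), with its face 110 mm and rim 130 mm across.

>>> {"api": "apply_moves", "payload": {"plan": [[-1,0.4,-0.1,0,0,0,0],[-1,0.8,-0.15,0,0,0,0],[-1,1,-0.15,0,0,0,0],[-1,1,-0.15,0,0,0,0],[-1,0.9,-0.15,0,0,0,0],[-1,0.6,-0.1,0,0,0,0],[-1,0.3,0,0,0,0,0],[-1,0,0,0,0,0,0],[-1,0,0,0,0,0,0],[-1,0,0,0,0,0,0],[-1,0,0,0,0,0,0]]}}

```text
time: 26.0
eef_pos: [0.5359, -0.3561, 0.1496]
orientation: [-0.707, 0.707, 0.0, 0.0]
ft_force: [0.1, 0.5, -4.1]
gripper_width: 0.476
```

```bash
python3 st.py; python3 - <<'E'
from h import *
for n in("wrist","side","scene"):
    im,d=viewer.get_image(n);cv2.imwrite(f"pics/{n}11.png",im)
    s=monitor.observe();print(s['ft_force'],s['eef_pos'],abs(s['qd']).max())
E
```

```text
26.0 [ 0.5359 -0.3561  0.1496] [ 0.1485  0.4909 -4.0817] [ -0.1057 -51.1959 -23.6768   0.063   -0.0407   0.0003] 0.47592118782108983 [0.4801 1.513 ]
[ 0.5145  0.4162 -4.0549] [ 0.5359 -0.3563  0.1497] 0.0025316308726081958
[ 1.2632 -0.7406 -3.9929] [ 0.536  -0.3564  0.1496] 0.003519744756481747
[ 0.2706 -1.3331 -4.0252] [ 0.536  -0.3565  0.1496] 0.0027299764812940283
```

View pics/side11.png

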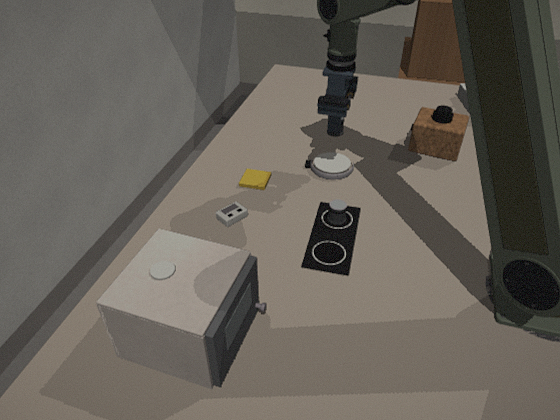

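View pics/scene11.png

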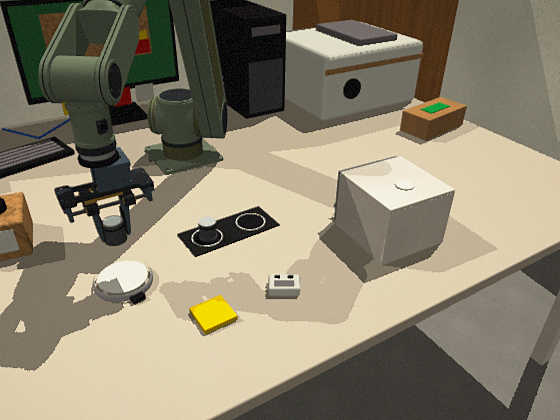

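View pics/wrist11.png

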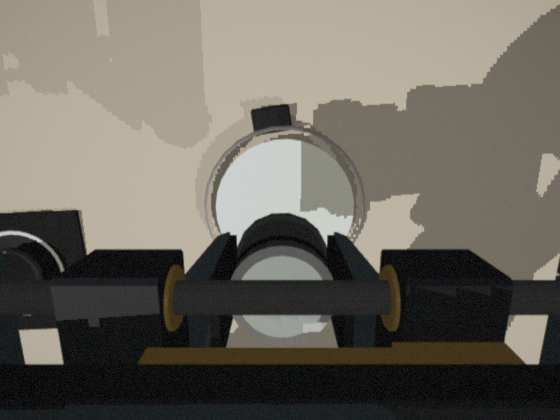

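All the views agree. The cell hangs upright over the pad (scene (114,230), above the pad at (124,281)). The other cell stands on the far circle (208,230), the door is flush, and the timer and notes are unmoved. Handing in.

```bash
python3 -c "
from rig import order
print(order.close_job())"
```

```text
the job is handed in; nothing more can be done
None
```

The job is handed in at about 26 s of the 64 s allowed. The rig gives no verdict, so what follows is from my own checks.

- **Door:** I pushed it shut with the closed fingers until it held its place under 17 N. The outer face then lay where a shut door's should, and the last pictures show it flush.
- **Weighing:** The near cell read about 4.4 N when lifted and went back on its circle. The far cell read about 2.0 N, with one noisy sample at 0.8 N, and went back on its own circle. The near cell is therefore the heavier, with the glass lens.
- **Finish:** The heavier cell is held upright at 30 N grip and reads about 4.0 N. Its underside is about 10 cm above the pad's top, 2 mm from the measured centre, and the arm is still.
- **The rest:** The lighter cell stands upright about 4 mm from the centre of the far circle. The timer and note pad look unmoved in the last pictures.

One disagreement: the scene and side cameras differed by up to about 1 cm on where the cells and pad were. I used the wrist camera for the cells and pad, as its measured sizes matched those given.

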